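# Fill the glue-stick tub

### The job

Put the two glue sticks that stand on the desk back into the round tub with the other five, so that all seven stand upright in it, each fully down on the tub's floor. The five inside have spread out and no gap is wide enough, so work each new stick in edge first between two of the sticks along the wall, crowd them aside with it, stand it up and press it home. Leave the tape, the stapler and the plate where they are.

Things in the scene. Friction and masses are not known exactly. Their poses are not given: they have to be found in the camera images.
- tub: round open aluminium tub fixed to the desk: inside diameter 80 mm, outside 87, rim 70 mm and inner floor 5 mm above the desk. Origin on its axis, at desk level; z up. It just takes seven sticks: one in the middle, six round it about 26 mm from the tub's axis. A stick standing in it has its top 100 mm above the desk
- in0_center (a point): white round glue stick, 25 mm diameter, 95 mm tall, 35 g, standing; both ends bevelled to 22 mm diameter over the last 3 mm. Point: its centre, 47.5 mm above its foot; z up along it. Starts in the middle of the tub
- in1_center (a point): white round glue stick, 25 mm diameter, 95 mm tall, 35 g, standing; both ends bevelled to 22 mm diameter over the last 3 mm. Point: its centre, 47.5 mm above its foot; z up along it. Starts by the tub's wall, one of four, irregularly spaced: even the two widest gaps are 3 to 6 mm too narrow on each side for a stick, but all stand free, tip and slide along the wall when one is wedged between
- in2_center (a point): white round glue stick, 25 mm diameter, 95 mm tall, 35 g, standing; both ends bevelled to 22 mm diameter over the last 3 mm. Point: its centre, 47.5 mm above its foot; z up along it. Starts by the tub's wall, one of four, irregularly spaced: even the two widest gaps are 3 to 6 mm too narrow on each side for a stick, but all stand free, tip and slide along the wall when one is wedged between
- in3_center (a point): white round glue stick, 25 mm diameter, 95 mm tall, 35 g, standing; both ends bevelled to 22 mm diameter over the last 3 mm. Point: its centre, 47.5 mm above its foot; z up along it. Starts by the tub's wall, one of four, irregularly spaced: even the two widest gaps are 3 to 6 mm too narrow on each side for a stick, but all stand free, tip and slide along the wall when one is wedged between
- in4_center (a point): white round glue stick, 25 mm diameter, 95 mm tall, 35 g, standing; both ends bevelled to 22 mm diameter over the last 3 mm. Point: its centre, 47.5 mm above its foot; z up along it. Starts by the tub's wall, one of four, irregularly spaced: even the two widest gaps are 3 to 6 mm too narrow on each side for a stick, but all stand free, tip and slide along the wall when one is wedged between
- glue_a_center (a point): white round glue stick, 25 mm diameter, 95 mm tall, 35 g, standing; both ends bevelled to 22 mm diameter over the last 3 mm. Point: its centre, 47.5 mm above its foot; z up along it. It may weigh 24 to 49 g. Starts on the desk, outside the tub
- glue_b_center (a point): white round glue stick, 25 mm diameter, 95 mm tall, 35 g, standing; both ends bevelled to 22 mm diameter over the last 3 mm. Point: its centre, 47.5 mm above its foot; z up along it. It may weigh 24 to 49 g. Starts on the desk, outside the tub
- tape: bystander: roll of blue tape lying flat, 92 mm diameter, 19 mm high; origin under its centre
- stapler: bystander: black stapler, 36 by 130 mm (long along its y), 36 mm high; origin under its centre
- plate: bystander: white plate, 140 mm diameter, 16 mm high; origin under its centre
Mind the look-alikes: they are no part of the job. Leave any blue or yellow look-alike of the part that bears glue_a_center alone. Leave any red look-alike of the part that bears in3_center alone.

How it is judged:
By the outcome, as a careful person would: the job done as asked, in the order asked, and still so for the second after the job is handed in, with the robot touching nothing.
It also fails if it takes over 72 s, if anything falls off the work surface, if the arm or the gripper's body presses on something with over 40 N, if the wrist force passes 120 N, or if a joint passes its speed limit or range.

### The arm

A 6-joint arm with a two-finger parallel gripper is mounted at the origin on the work surface. World frame = base frame: x ahead of the robot, y to its left, z up, the work surface at z = 0. Lengths are in m, angles in rad, forces in N, time in s.
With the tool pointing down it reaches from about 0.275 to 0.825 m from the base axis. Payload 4.9 kg.
Tool frame: the origin (TCP) lies midway between the tips of the shut fingers; the grasp point (between the pads) lies 19 mm behind it (tcp_to_grasp is the distance from the TCP to the grasp point, in m); z points along the fingers, y is the line along which they close (so a half turn about z gives the same grasp; the last joint's range is limited). The gripper opens to 85 mm and grips with 20 to 120 N. Pads are 22 mm wide; open, the fingers measure 114 mm over their backs; the gripper's body (76 mm by 85 mm) begins 54 mm behind the grasp point. The pads swing forward as they close: fully open they stand 13 mm farther back than shut.
Start: joints at [1.076, 0.326, -0.193, 1.052, 0, 1.437], TCP at [0.194, 0.515, 0.231] pointing down, gripper open.
Joint ranges: [-2.65, 2.65], [-0.97, 1.79], [-1.3, 1.35], [-1.93, 2.1], [-1.47, 1.37], [-3.14, 3.14]. Speed limits (rad/s): [2.57, 2.57, 3.14, 3.14, 3.14, 3.14].

### API

Orientations are given as a unit quaternion [x, y, z, w].
In Python, from station import get_state, get_image, finish_job, tcp_to_grasp gives the robot as it stands. The module is installed in compiled form; this text tells all that it offers.
- The arm moves only by the tool servo_tool, never from a script. Its argument "deltas" is a list of rows, each an object of numbers: "tx", "ty", "tz": the shift along the world's x, y, z in m; "wx", "wy", "wz": the turn, a rotation vector about the world's x, y, z in degrees; "jaw": the opening in per cent of the stroke, from 0 (shut) to 100 (fully open). A call has 1 to 12 rows; each row is the pose to reach, as a shift and turn from the pose commanded when the call began; what a row does not reach only later rows make up. A row lasts 1/10 s, in which the tool goes at most 50 mm and 8.59 degrees, less where a joint would pass 70% of its speed; a pose out of reach is approached as far as the arm can. A call with a gripper value outside its range is refused whole. The fingers move at their own pace and stop on an object; "grip_force" is the grip in N (left out, the last holds). Time passes only in rows, so rows that repeat a pose let the fingers close. It gives the time, the measured TCP pose, the force, the opening and the grip force at its end, in the units of the state.
- get_state(): the state, without advancing time (a new reading comes with each control period).
- get_image(name): name is "side" or "top"; returns a dict with "img" (384x512x3 uint8, blue, green, red), "K" (3x3 intrinsics, pixels), "dist_coeffs" ([k1, k2, p1, p2, k3] as OpenCV has them; the pictures are not rectified), "view" (4x4, takes a point from world to camera coordinates). Camera axes: x right, y up, looking along -z (the intrinsics and any distortion apply to the point x, -y, -z); pixel columns grow to the right and rows downward; lengths in m; the calibration is good to about 2 mm. A picture is of the moment at which its call begins. There is no depth.
- finish_job(): hands the job in; it is judged then, once.
The state is a dict: "clock": time; "joint_pos": joint angles; "dq": joint speeds; "joint_efforts": joint torques, N m; "tcp_pos": TCP position; "tool_rot": TCP orientation; "ft_force": force on the tool from outside, world axes, zero at the start; "moment": the same for the moment, N m; "finger_gap": opening from 0.0 (shut) to 1.0 (fully open); "grip_force": force on a finger pad.
Only numpy, scipy, OpenCV 4.12 (cv2) and the standard library are available. Lean on these libraries where they do the work, as an engineer would, in place of code of your own. Each camera call takes 0.05 s, during which the arm holds its last target. There are 200 camera calls.

## Working session

There is one attempt and no reset: what is moved stays moved. The work goes in short steps, Python scripts to look and compute and a tool call to move; the robot and the scene stay as the last step left them, time stands still between calls to the robot, and variables do not carry over. Pictures are saved under pics/ and viewed, at most 10 in all, crops included, and the job is handed in when it is done.

Besides the shell and the picture viewer there is one more tool, called after ">>>" by a JSON object that holds its "method" and its "body". servo_tool: Moves the arm, as the interface text tells. Its arguments: {"type":"object","properties":{"deltas":{"type":"array","items":{"type":"object","properties":{"tx":{"type":"number"},"ty":{"type":"number"},"tz":{"type":"number"},"wx":{"type":"number"},"wy":{"type":"number"},"wz":{"type":"number"},"jaw":{"type":"number"}}}},"grip_force":{"type":"number"}},"required":["deltas"]}

```bash
mkdir -p pics; ls
cat > h.py <<'E'
import numpy as np, cv2
from station import get_state, get_image, finish_job
def snap(n,f=None):
    d=get_image(n)
    if f: cv2.imwrite('pics/'+f,d['img'])
    return d
def ray(d,uv):
    p=cv2.undistortPoints(np.array([[uv]],float),np.array(d['K']),np.array(d['dist_coeffs']))[0,0]
    V=np.array(d['view']);R=V[:3,:3];o=-R.T@V[:3,3]
    return o,R.T@np.array([p[0],-p[1],-1.])
def onz(d,uv,z):
    o,v=ray(d,uv);return o+v*(z-o[2])/v[2]
def proj(d,P):
    V=np.array(d['view']);q=V[:3,:3]@np.array(P)+V[:3,3]
    return cv2.projectPoints(np.array([[q[0],-q[1],-q[2]]]),np.zeros(3),np.zeros(3),np.array(d['K']),np.array(d['dist_coeffs']))[0][0,0]
E
python3 - <<'E'
from h import *
a=snap('top','t0.png');b=snap('side','s0.png')
for d in(a,b):
    V=np.array(d['view']);print(-V[:3,:3].T@V[:3,3],-V[2,:3],np.array(d['K'])[0,0])
print(get_state())
E
```

```text
pics
[ 0.49295723 -0.00262747  0.78048103] [ 0.18015504  0.0246803  -0.98332855] 347.09546435973436
[ 0.51770597 -0.4327261   0.58229518] [ 0.13066215  0.64175597 -0.75569615] 349.99728113494075
{'clock': 0.1, 'joint_pos': array([ 1.07579920e+00,  3.26895508e-01, -1.93490434e-01,  1.05200586e+00,
       -2.17458781e-05,  1.43664750e+00]), 'dq': array([ 1.68763705e-03, -1.60453247e-03,  4.38520528e-03, -1.12487047e-05,
       -4.25894780e-04,  5.89696624e-04]), 'joint_efforts': array([ 4.13796142e-04, -4.44238150e+01,  2.63038141e+01,  7.93001294e-03,
       -7.61466708e-05, -3.94667893e-06]), 'tcp_pos': array([0.19390271, 0.51412003, 0.23056364]), 'tool_rot': array([ 1.79446787e-01,  9.83767358e-01, -7.61954227e-04, -2.36488470e-04]), 'ft_force': array([0.19174454, 0.48532473, 0.57405088]), 'moment': array([-0.03058175, -0.03259717,  0.01948274]), 'grip_force': 0.0, 'finger_gap': 1.0011662616991914}
```

View pics/t0.png

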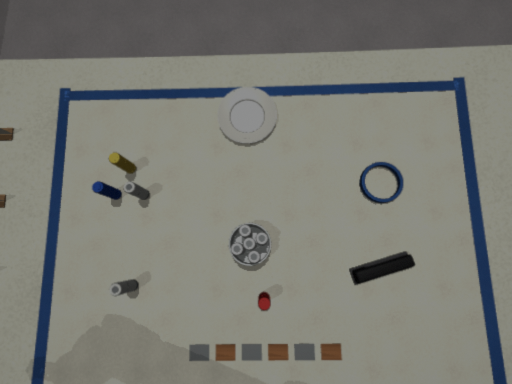

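View pics/s0.png

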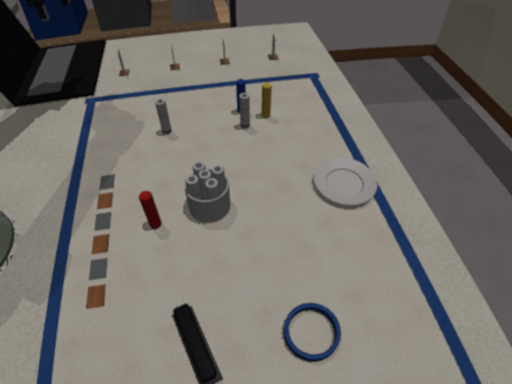

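The top view shows the tub at (250,245) with five sticks. The loose white sticks have their tops near (130,188), beside the blue and yellow ones, and (116,290). The red look-alike is at (264,300), the plate at (248,116), the tape at (382,182) and the stapler at (382,268). Next I'll measure from enlarged crops.

Run:
```python
from h import *
a=cv2.imread('pics/t0.png');b=cv2.imread('pics/s0.png')
def c(i,x,y,w,s): return cv2.resize(i[y:y+w,x:x+w],(s,s),interpolation=cv2.INTER_CUBIC)
m=np.hstack([c(a,222,215,60,400),c(b,178,158,60,400)])
n=np.hstack([c(a,85,140,70,266),c(a,95,265,50,266),c(b,220,70,60,266)])
n=cv2.resize(n,(800,200)) if 0 else np.hstack([n,np.zeros((266,2,3),np.uint8)])
cv2.imwrite('pics/c0.png',cv2.resize(np.vstack([m,n]),(720,600)))
d=snap('top')
for p in[(250,245)]: print(onz(d,p,.07))
for p in[(130,188),(116,290)]: print(onz(d,p,.095))
for p in [(264,297),(98,187),(116,158)]: print('other',onz(d,p,.095))
```

```text
[0.50893117 0.0213156  0.07      ]
[0.62625836 0.26171973 0.095     ]
[0.42786579 0.27827339 0.095     ]
other [ 0.41093319 -0.00474466  0.095     ]
other [0.62960473 0.32672728 0.095     ]
other [0.68962308 0.2935759  0.095     ]
```

View pics/c0.png

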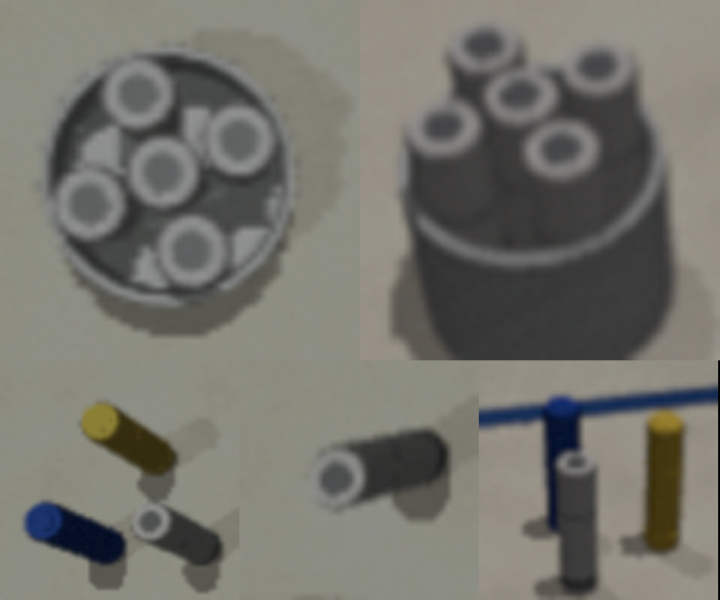

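The crop shows the tub's rim centred at about (250.3,244.2). Stick tops: centre (249.2,243.8), wall (244.8,230.5), (262,238.3), (253.8,256.7) and (237,248.8). Loose tops are at (129,187) and (115.6,289.8).

```bash
cat >> h.py <<'E'
def tri(d1,u1,d2,u2):
    A=[];B=[]
    o1,v1=ray(d1,u1);o2,v2=ray(d2,u2)
    M=np.stack([v1,-v2],1);s=np.linalg.lstsq(M,o2-o1,rcond=None)[0]
    p,q=o1+v1*s[0],o2+v2*s[1];return (p+q)/2,np.linalg.norm(p-q)
E
python3 - <<'E'
from h import *
a=snap('top');b=snap('side')
T=onz(a,(249.8,243.7),.07);print('tub',T)
for x,y in[(163,173),(137,93),(240,140),(191,250),(90,203)]:
    p=onz(a,(222+x/6-.5,215+y/6-.5),.1);d=p-T;print(p.round(4),'r',np.hypot(d[0],d[1])*1e3,'ang',np.degrees(np.arctan2(d[1],d[0])))
# side crop: (360+..)/6
for x,y in[(521,97),(486,46),(598,68),(562,150),(446,128)]:
    p=onz(b,(178+(x-360)/6-.5,158+y/6-.5),.1);print('side',p.round(4))
A=onz(a,(128.6,186.6),.095);B=onz(a,(115.2,289.4),.095);print(A,B)
# side tops
s=(220+(576-479)*60/240-.5,70+(463-360)*60/240-.5);print('A side',onz(b,s,.095),s)
for P in(A,B):print(proj(b,P))
g=b['img'][90:140,150:180];
E
```

```text
tub [0.51153026 0.02168532 0.07      ]
[0.5115 0.0228 0.1   ] r 1.1622483213910002 ang 92.42000711369533
[0.5373 0.031  0.1   ] r 27.40610683147607 ang 19.831419020803764
[ 0.5216 -0.0022  0.1   ] r 25.953351531634805 ang -67.07734351603094
[0.487  0.0142 0.1   ] r 25.674248768166855 ang -162.9906637850084
[0.5023 0.0465 0.1   ] r 26.488639707281482 ang 110.38135742180741
side [0.5109 0.0231 0.1   ]
side [0.502  0.0475 0.1   ]
side [0.5361 0.031  0.1   ]
side [ 0.5211 -0.0013  0.1   ]
side [0.4867 0.0145 0.1   ]
[0.62920065 0.26470226 0.095     ] [0.42899924 0.27987865 0.095     ]
A side [0.62769258 0.2654532  0.095     ] (243.75, 95.25)
[244.4255122   95.35948505]
[159.73663158 101.54570584]
```

>>> {"method": "servo_tool", "body": {"deltas": [{"tx":0.235,"ty":-0.234,"tz":-0.03,"wz":-4,"jaw":60},{"tx":0.235,"ty":-0.234,"tz":-0.03,"wz":-4,"jaw":60},{"tx":0.235,"ty":-0.234,"tz":-0.03,"wz":-4,"jaw":60},{"tx":0.235,"ty":-0.234,"tz":-0.03,"wz":-4,"jaw":60},{"tx":0.235,"ty":-0.234,"tz":-0.03,"wz":-4,"jaw":60},{"tx":0.235,"ty":-0.234,"tz":-0.03,"wz":-4,"jaw":60},{"tx":0.235,"ty":-0.234,"tz":-0.03,"wz":-4,"jaw":60},{"tx":0.235,"ty":-0.234,"tz":-0.03,"wz":-4,"jaw":60},{"tx":0.235,"ty":-0.234,"tz":-0.03,"wz":-4,"jaw":60},{"tx":0.235,"ty":-0.234,"tz":-0.03,"wz":-4,"jaw":60},{"tx":0.235,"ty":-0.234,"tz":-0.03,"wz":-4,"jaw":60}]}}

```text
schema error: expected keys tx, ty, tz, wx, wy, wz, jaw
```

Run:
```python
from h import *
b=cv2.imread('pics/s0.png');s=snap('side');
c=lambda i,x,y,w:cv2.resize(i[y:y+w,x:x+w],(400,400),interpolation=cv2.INTER_CUBIC)
cv2.imwrite('pics/c1.png',np.hstack([c(b,140,85,50),c(s['img'],110,50,100)]))
print(get_state()['tcp_pos'],get_state()['tool_rot'],get_state()['finger_gap'])
```

```text
[0.19405767 0.51444004 0.23101838] [ 1.79413250e-01  9.83773756e-01 -2.72019182e-04 -9.10568210e-05] 0.998365649533943
```

View pics/c1.png

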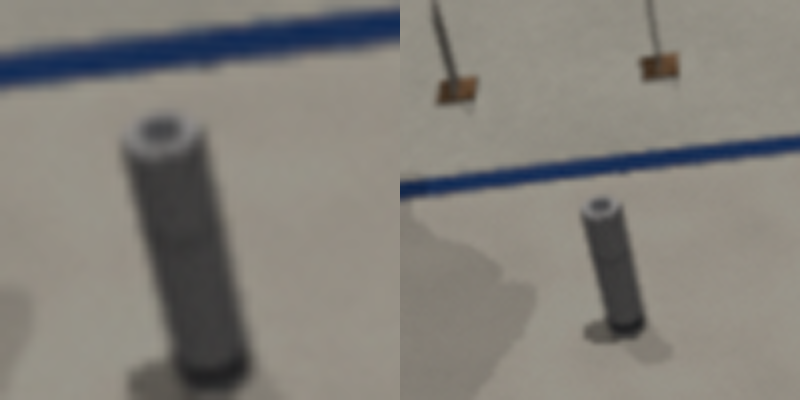

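The crop shows stick B's top at side pixel (159.8,100.9), which agrees with the top view. The move was refused because every row needs all seven keys, so I'm sending it again in full.

>>> {"method": "servo_tool", "body": {"deltas": [{"tx":0.235,"ty":-0.234,"tz":-0.03,"wx":0,"wy":0,"wz":-4,"jaw":60},{"tx":0.235,"ty":-0.234,"tz":-0.03,"wx":0,"wy":0,"wz":-4,"jaw":60},{"tx":0.235,"ty":-0.234,"tz":-0.03,"wx":0,"wy":0,"wz":-4,"jaw":60},{"tx":0.235,"ty":-0.234,"tz":-0.03,"wx":0,"wy":0,"wz":-4,"jaw":60},{"tx":0.235,"ty":-0.234,"tz":-0.03,"wx":0,"wy":0,"wz":-4,"jaw":60},{"tx":0.235,"ty":-0.234,"tz":-0.03,"wx":0,"wy":0,"wz":-4,"jaw":60},{"tx":0.235,"ty":-0.234,"tz":-0.03,"wx":0,"wy":0,"wz":-4,"jaw":60},{"tx":0.235,"ty":-0.234,"tz":-0.03,"wx":0,"wy":0,"wz":-4,"jaw":60},{"tx":0.235,"ty":-0.234,"tz":-0.03,"wx":0,"wy":0,"wz":-4,"jaw":60},{"tx":0.235,"ty":-0.234,"tz":-0.03,"wx":0,"wy":0,"wz":-4,"jaw":60},{"tx":0.235,"ty":-0.234,"tz":-0.03,"wx":0,"wy":0,"wz":-4,"jaw":60}]}}

```text
clock: 1.4
tcp_pos: [0.4283, 0.2815, 0.2014]
tool_rot: [0.213, 0.977, 0.0, -0.0]
ft_force: [-0.1, 0.4, -0.3]
finger_gap: 0.598
grip_force: 0.0
```

>>> {"method": "servo_tool", "body": {"deltas": [{"tx":0,"ty":-0.001,"tz":-0.04,"wx":0,"wy":0,"wz":0,"jaw":60},{"tx":0,"ty":-0.001,"tz":-0.08,"wx":0,"wy":0,"wz":0,"jaw":60},{"tx":0,"ty":-0.001,"tz":-0.125,"wx":0,"wy":0,"wz":0,"jaw":60},{"tx":0,"ty":-0.001,"tz":-0.125,"wx":0,"wy":0,"wz":0,"jaw":60},{"tx":0,"ty":-0.001,"tz":-0.125,"wx":0,"wy":0,"wz":0,"jaw":30},{"tx":0,"ty":-0.001,"tz":-0.125,"wx":0,"wy":0,"wz":0,"jaw":20},{"tx":0,"ty":-0.001,"tz":-0.125,"wx":0,"wy":0,"wz":0,"jaw":20},{"tx":0,"ty":-0.001,"tz":-0.125,"wx":0,"wy":0,"wz":0,"jaw":15},{"tx":0,"ty":-0.001,"tz":-0.125,"wx":0,"wy":0,"wz":0,"jaw":10},{"tx":0,"ty":-0.001,"tz":-0.125,"wx":0,"wy":0,"wz":0,"jaw":10}], "grip_force": 40}}

```text
clock: 2.4
tcp_pos: [0.4311, 0.2806, 0.0785]
tool_rot: [0.214, 0.977, 0.002, 0.002]
ft_force: [0.3, -0.1, 7.2]
finger_gap: 0.268
grip_force: 39.9
```

>>> {"method": "servo_tool", "body": {"deltas": [{"tx":0,"ty":0,"tz":0.04,"wx":0,"wy":0,"wz":0,"jaw":10},{"tx":0,"ty":0,"tz":0.08,"wx":0,"wy":0,"wz":0,"jaw":10},{"tx":0,"ty":0,"tz":0.134,"wx":0,"wy":0,"wz":0,"jaw":10},{"tx":0.01,"ty":-0.04,"tz":0.134,"wx":0,"wy":0,"wz":0,"jaw":10},{"tx":0.02,"ty":-0.08,"tz":0.134,"wx":0,"wy":0,"wz":0,"jaw":10},{"tx":0.03,"ty":-0.12,"tz":0.134,"wx":0,"wy":0,"wz":0,"jaw":10},{"tx":0.04,"ty":-0.16,"tz":0.134,"wx":0,"wy":0,"wz":0,"jaw":10},{"tx":0.05,"ty":-0.2,"tz":0.134,"wx":0,"wy":0,"wz":0,"jaw":10},{"tx":0.06,"ty":-0.24,"tz":0.134,"wx":0,"wy":0,"wz":0,"jaw":10},{"tx":0.068,"ty":-0.288,"tz":0.134,"wx":0,"wy":0,"wz":0,"jaw":10},{"tx":0.068,"ty":-0.288,"tz":0.134,"wx":0,"wy":0,"wz":0,"jaw":10},{"tx":0.068,"ty":-0.288,"tz":0.134,"wx":0,"wy":0,"wz":0,"jaw":10}]}}

```text
clock: 3.6
tcp_pos: [0.4973, -0.0095, 0.2109]
tool_rot: [0.215, 0.977, 0.0, 0.0]
ft_force: [0.1, 0.0, 0.3]
finger_gap: 0.27
grip_force: 39.6
```

Run:
```python
from h import *
t=snap('top');s=snap('side')
c=lambda i,x,y,w:cv2.resize(i[y:y+w,x:x+w],(400,400),interpolation=cv2.INTER_CUBIC)
cv2.imwrite('pics/c2.png',np.hstack([c(t['img'],210,200,80),c(s['img'],160,110,100)]))
S=get_state();print(S['tcp_pos'],S['tool_rot'],S['finger_gap'],S['ft_force'],S['joint_pos'])
p=S['tcp_pos']
for z in(.02,-.078):print(z,proj(s,p+[0,0,z]))
```

```text
[ 0.49688549 -0.00778419  0.21064045] [2.13390355e-01 9.76967004e-01 1.65137987e-04 5.02140661e-05] 0.27066839884549204 [-1.31414314 -0.40053295 -0.49435769] [-1.64516655e-01  2.44348102e-01 -3.61302008e-01  9.65029236e-01
  3.24782264e-04  2.65571248e-01]
0.02 [188.3537808  131.80440103]
-0.078 [196.11298575 174.85176353]
```

View pics/c2.png

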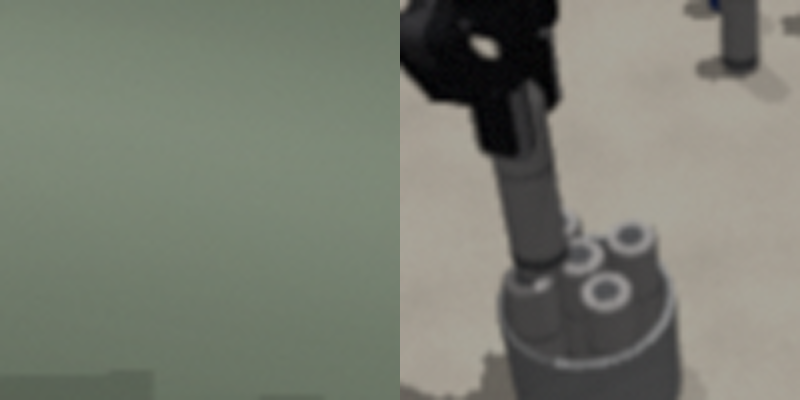

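The side crop shows the held stick's foot at about (194.5,174.5), roughly 2.5 mm towards −x from where the tool pose puts it. I'll correct for that and lower it outside the gap between the two wall sticks.

>>> {"method": "servo_tool", "body": {"deltas": [{"tx":0.002,"ty":-0.0015,"tz":-0.015,"wx":0,"wy":0,"wz":0,"jaw":10},{"tx":0.002,"ty":-0.0015,"tz":-0.025,"wx":0,"wy":0,"wz":0,"jaw":10},{"tx":0.002,"ty":-0.0015,"tz":-0.03,"wx":0,"wy":0,"wz":0,"jaw":10},{"tx":0.002,"ty":-0.0015,"tz":-0.035,"wx":0,"wy":0,"wz":0,"jaw":10},{"tx":0.002,"ty":-0.0015,"tz":-0.04,"wx":0,"wy":0,"wz":0,"jaw":10},{"tx":0.002,"ty":-0.0015,"tz":-0.045,"wx":0,"wy":0,"wz":0,"jaw":10},{"tx":0.002,"ty":-0.0015,"tz":-0.05,"wx":0,"wy":0,"wz":0,"jaw":10},{"tx":0.002,"ty":-0.0015,"tz":-0.055,"wx":0,"wy":0,"wz":0,"jaw":10},{"tx":0.002,"ty":-0.0015,"tz":-0.058,"wx":0,"wy":0,"wz":0,"jaw":10},{"tx":0.002,"ty":-0.0015,"tz":-0.058,"wx":0,"wy":0,"wz":0,"jaw":10}]}}

```text
clock: 4.7
tcp_pos: [0.4988, -0.0099, 0.1518]
tool_rot: [0.214, 0.977, -0.0, -0.0]
ft_force: [-0.5, -0.1, -0.7]
finger_gap: 0.274
grip_force: 39.6
```

Run:
```python
from h import *
s=snap('side')
c=lambda i,x,y,w:cv2.resize(i[y:y+w,x:x+w],(560,560),interpolation=cv2.INTER_CUBIC)
cv2.imwrite('pics/c3.png',c(s['img'],165,135,80))
S=get_state();print(S['tcp_pos'],S['ft_force'])
```

```text
[ 0.49902201 -0.00994862  0.15208935] [-0.66769729  0.134793    0.17106124]
```

View pics/c3.png

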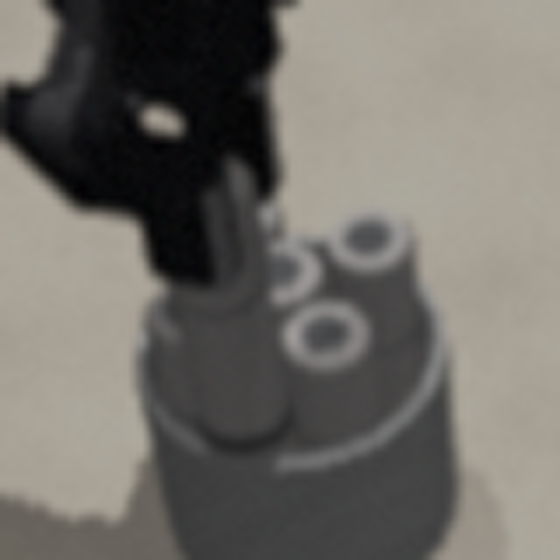

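The held stick's foot sits just above the rim, between the two wall sticks, with no contact force. Next I'll push it inward to crowd them aside.

>>> {"method": "servo_tool", "body": {"deltas": [{"tx":0.0004,"ty":0.0009,"tz":0,"wx":0,"wy":0,"wz":0,"jaw":10},{"tx":0.0008,"ty":0.0018,"tz":0,"wx":0,"wy":0,"wz":0,"jaw":10},{"tx":0.0012,"ty":0.0027,"tz":0,"wx":0,"wy":0,"wz":0,"jaw":10},{"tx":0.0016,"ty":0.0036,"tz":0,"wx":0,"wy":0,"wz":0,"jaw":10},{"tx":0.002,"ty":0.0045,"tz":0,"wx":0,"wy":0,"wz":0,"jaw":10},{"tx":0.0025,"ty":0.0054,"tz":0,"wx":0,"wy":0,"wz":0,"jaw":10},{"tx":0.003,"ty":0.0063,"tz":0,"wx":0,"wy":0,"wz":0,"jaw":10},{"tx":0.0035,"ty":0.0074,"tz":0,"wx":0,"wy":0,"wz":0,"jaw":10},{"tx":0.0035,"ty":0.0074,"tz":0,"wx":0,"wy":0,"wz":0,"jaw":10},{"tx":0.0035,"ty":0.0074,"tz":-0.002,"wx":0,"wy":0,"wz":0,"jaw":10},{"tx":0.0035,"ty":0.0074,"tz":-0.004,"wx":0,"wy":0,"wz":0,"jaw":10},{"tx":0.0035,"ty":0.0074,"tz":-0.006,"wx":0,"wy":0,"wz":0,"jaw":10}]}}

```text
clock: 5.95
tcp_pos: [0.5026, -0.0025, 0.146]
tool_rot: [0.214, 0.977, -0.0, -0.0]
ft_force: [-0.2, 0.1, -0.6]
finger_gap: 0.273
grip_force: 39.6
```

>>> {"method": "servo_tool", "body": {"deltas": [{"tx":0,"ty":0,"tz":-0.002,"wx":0,"wy":0,"wz":0,"jaw":10},{"tx":0,"ty":0,"tz":-0.004,"wx":0,"wy":0,"wz":0,"jaw":10},{"tx":0,"ty":0,"tz":-0.006,"wx":0,"wy":0,"wz":0,"jaw":10},{"tx":0,"ty":0,"tz":-0.008,"wx":0,"wy":0,"wz":0,"jaw":10},{"tx":0,"ty":0,"tz":-0.01,"wx":0,"wy":0,"wz":0,"jaw":10},{"tx":0,"ty":0,"tz":-0.012,"wx":0,"wy":0,"wz":0,"jaw":10},{"tx":0,"ty":0,"tz":-0.014,"wx":0,"wy":0,"wz":0,"jaw":10},{"tx":0,"ty":0,"tz":-0.014,"wx":0,"wy":0,"wz":0,"jaw":10}]}}

```text
clock: 6.75
tcp_pos: [0.5025, -0.0025, 0.132]
tool_rot: [0.214, 0.977, -0.0, -0.0]
ft_force: [0.4, 0.8, -0.4]
finger_gap: 0.269
grip_force: 39.6
```

>>> {"method": "servo_tool", "body": {"deltas": [{"tx":0,"ty":0,"tz":-0.003,"wx":0,"wy":0,"wz":0,"jaw":10},{"tx":0,"ty":0,"tz":-0.006,"wx":0,"wy":0,"wz":0,"jaw":10},{"tx":0,"ty":0,"tz":-0.009,"wx":0,"wy":0,"wz":0,"jaw":10},{"tx":0,"ty":0,"tz":-0.012,"wx":0,"wy":0,"wz":0,"jaw":10},{"tx":0,"ty":0,"tz":-0.015,"wx":0,"wy":0,"wz":0,"jaw":10},{"tx":0,"ty":0,"tz":-0.018,"wx":0,"wy":0,"wz":0,"jaw":10},{"tx":0,"ty":0,"tz":-0.021,"wx":0,"wy":0,"wz":0,"jaw":10},{"tx":0,"ty":0,"tz":-0.024,"wx":0,"wy":0,"wz":0,"jaw":10},{"tx":0,"ty":0,"tz":-0.027,"wx":0,"wy":0,"wz":0,"jaw":10},{"tx":0,"ty":0,"tz":-0.027,"wx":0,"wy":0,"wz":0,"jaw":10}]}}

```text
clock: 7.75
tcp_pos: [0.5025, -0.0024, 0.1049]
tool_rot: [0.214, 0.977, 0.0, -0.0]
ft_force: [1.0, 0.2, -1.1]
finger_gap: 0.27
grip_force: 39.6
```

Run:
```python
from h import *
s=snap('side')
c=lambda i,x,y,w:cv2.resize(i[y:y+w,x:x+w],(560,560),interpolation=cv2.INTER_CUBIC)
cv2.imwrite('pics/c4.png',c(s['img'],165,135,80))
S=get_state();print(S['tcp_pos'],S['ft_force'])
```

```text
[ 0.50253122 -0.0024024   0.10502744] [-0.32473945 -0.13116171 -1.37714042]
```

View pics/c4.png

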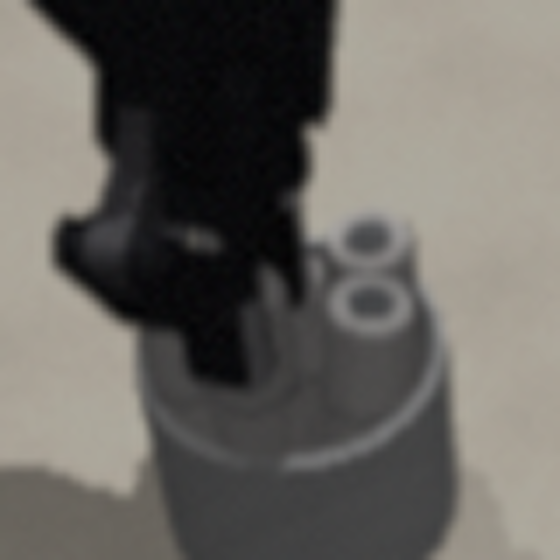

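The stick is in the gap and well down. The right neighbour's top has moved from (327,333) to (370,303) in the crop. I'll release, rise, shut the fingers and press.

>>> {"method": "servo_tool", "body": {"deltas": [{"tx":0,"ty":0,"tz":0,"wx":0,"wy":0,"wz":0,"jaw":30},{"tx":0,"ty":0,"tz":0,"wx":0,"wy":0,"wz":0,"jaw":45},{"tx":0,"ty":0,"tz":0,"wx":0,"wy":0,"wz":0,"jaw":45},{"tx":0,"ty":0,"tz":0,"wx":0,"wy":0,"wz":0,"jaw":45},{"tx":0,"ty":0,"tz":0.02,"wx":0,"wy":0,"wz":0,"jaw":45},{"tx":0,"ty":0,"tz":0.04,"wx":0,"wy":0,"wz":0,"jaw":45},{"tx":0,"ty":0,"tz":0.04,"wx":0,"wy":0,"wz":0,"jaw":0},{"tx":0,"ty":0,"tz":0.04,"wx":0,"wy":0,"wz":0,"jaw":0},{"tx":0,"ty":0,"tz":0.04,"wx":0,"wy":0,"wz":0,"jaw":0},{"tx":0,"ty":0,"tz":0.04,"wx":0,"wy":0,"wz":0,"jaw":0},{"tx":0,"ty":0,"tz":0.04,"wx":0,"wy":0,"wz":0,"jaw":0}]}}

```text
clock: 8.9
tcp_pos: [0.5022, -0.0024, 0.1446]
tool_rot: [0.214, 0.977, -0.0, -0.001]
ft_force: [-0.1, -0.7, -0.6]
finger_gap: 0.002
grip_force: 0.0
```

>>> {"method": "servo_tool", "body": {"deltas": [{"tx":-0.002,"ty":0,"tz":-0.015,"wx":0,"wy":0,"wz":0,"jaw":0},{"tx":-0.002,"ty":0,"tz":-0.022,"wx":0,"wy":0,"wz":0,"jaw":0},{"tx":-0.002,"ty":0,"tz":-0.026,"wx":0,"wy":0,"wz":0,"jaw":0},{"tx":-0.002,"ty":0,"tz":-0.03,"wx":0,"wy":0,"wz":0,"jaw":0},{"tx":-0.002,"ty":0,"tz":-0.034,"wx":0,"wy":0,"wz":0,"jaw":0},{"tx":-0.002,"ty":0,"tz":-0.038,"wx":0,"wy":0,"wz":0,"jaw":0},{"tx":-0.002,"ty":0,"tz":-0.041,"wx":0,"wy":0,"wz":0,"jaw":0},{"tx":-0.002,"ty":0,"tz":-0.043,"wx":0,"wy":0,"wz":0,"jaw":0},{"tx":-0.002,"ty":0,"tz":-0.043,"wx":0,"wy":0,"wz":0,"jaw":0}]}}

```text
clock: 9.8
tcp_pos: [0.5005, -0.0025, 0.102]
tool_rot: [0.214, 0.977, -0.0, -0.0]
ft_force: [1.0, 0.6, 0.7]
finger_gap: 0.0
grip_force: 0.0
```

>>> {"method": "servo_tool", "body": {"deltas": [{"tx":0,"ty":0,"tz":-0.001,"wx":0,"wy":0,"wz":0,"jaw":0},{"tx":0,"ty":0,"tz":-0.002,"wx":0,"wy":0,"wz":0,"jaw":0},{"tx":0,"ty":0,"tz":-0.003,"wx":0,"wy":0,"wz":0,"jaw":0},{"tx":0,"ty":0,"tz":-0.003,"wx":0,"wy":0,"wz":0,"jaw":0}]}}

```text
clock: 10.2
tcp_pos: [0.5015, -0.0026, 0.1001]
tool_rot: [0.214, 0.977, 0.0, 0.001]
ft_force: [-0.8, -0.4, 5.4]
finger_gap: -0.0
grip_force: 2.6
```

The stick is seated, with contact at 0.100 m. Next is stick A.

>>> {"method": "servo_tool", "body": {"deltas": [{"tx":0,"ty":0,"tz":0.05,"wx":0,"wy":0,"wz":0,"jaw":0},{"tx":0,"ty":0,"tz":0.1,"wx":0,"wy":0,"wz":0,"jaw":45},{"tx":0.02,"ty":0.04,"tz":0.1,"wx":0,"wy":0,"wz":0,"jaw":45},{"tx":0.04,"ty":0.08,"tz":0.1,"wx":0,"wy":0,"wz":0,"jaw":45},{"tx":0.06,"ty":0.12,"tz":0.1,"wx":0,"wy":0,"wz":0,"jaw":45},{"tx":0.08,"ty":0.16,"tz":0.1,"wx":0,"wy":0,"wz":0,"jaw":45},{"tx":0.1,"ty":0.2,"tz":0.1,"wx":0,"wy":0,"wz":0,"jaw":45},{"tx":0.12,"ty":0.24,"tz":0.1,"wx":0,"wy":0,"wz":0,"jaw":45},{"tx":0.128,"ty":0.2675,"tz":0.1,"wx":0,"wy":0,"wz":0,"jaw":45},{"tx":0.128,"ty":0.2675,"tz":0.1,"wx":0,"wy":0,"wz":0,"jaw":45},{"tx":0.128,"ty":0.2675,"tz":0.1,"wx":0,"wy":0,"wz":0,"jaw":45},{"tx":0.128,"ty":0.2675,"tz":0.1,"wx":0,"wy":0,"wz":0,"jaw":45}]}}

```text
clock: 11.4
tcp_pos: [0.6283, 0.264, 0.1991]
tool_rot: [0.214, 0.977, -0.0, -0.0]
ft_force: [0.1, -0.4, 0.0]
finger_gap: 0.452
grip_force: 0.0
```

Run:
```python
from h import *
t=snap('top','t5.png');s=snap('side','s5.png')
c=lambda i,x,y,w:cv2.resize(i[y:y+w,x:x+w],(400,400),interpolation=cv2.INTER_CUBIC)
cv2.imwrite('pics/c5.png',np.hstack([c(t['img'],220,215,60),c(s['img'],215,40,80)]))
S=get_state();print(S['tcp_pos'],S['tool_rot'],S['joint_pos'])
```

```text
[0.62850574 0.26369523 0.19952718] [ 2.14400767e-01  9.76745765e-01 -1.39464918e-04 -4.18658699e-05] [ 2.89149286e-01  5.94752821e-01  1.52278763e-01  1.12853054e+00
 -2.03554840e-04  7.21305889e-01]
```

View pics/c5.png

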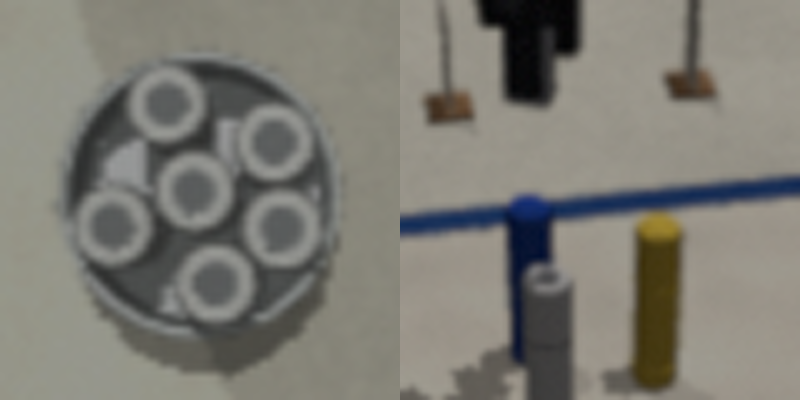

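The tub now has six sticks. Wall tops in the left crop are at (168,104), (275,142), (283,229), (216,283) and (115,227), with the centre one at (194,190). The widest gap is at the upper left, between (168,104) and (115,227).

Run:
```python
from h import *
a=snap('top');T=np.array([.511,.0225])
for x,y in[(194,190),(168,104),(275,142),(283,229),(216,283),(115,227)]:
    p=onz(a,(220+x*.15-.5,215+y*.15-.5),.1);d=p[:2]-T;print(p.round(4),'r',np.hypot(*d)*1e3,'ang',np.degrees(np.arctan2(d[1],d[0])))
```

```text
[0.5121 0.023  0.1   ] r 1.2145141886610564 ang 22.64803413818181
[0.5371 0.0303 0.1   ] r 27.23639383363975 ang 16.572411847004112
[ 0.5256 -0.0008  0.1   ] r 27.515507272018286 ang -58.01637611841436
[ 0.5006 -0.0027  0.1   ] r 27.24248733509919 ang -112.48952410606395
[0.4855 0.017  0.1   ] r 26.054141982371984 ang -167.71107951563863
[0.5019 0.046  0.1   ] r 25.237425596074278 ang 111.17166805328546
```

>>> {"method": "servo_tool", "body": {"deltas": [{"tx":0,"ty":0.001,"tz":-0.03,"wx":0,"wy":0,"wz":0,"jaw":45},{"tx":0,"ty":0.001,"tz":-0.06,"wx":0,"wy":0,"wz":0,"jaw":45},{"tx":0,"ty":0.001,"tz":-0.09,"wx":0,"wy":0,"wz":0,"jaw":45},{"tx":0,"ty":0.001,"tz":-0.12,"wx":0,"wy":0,"wz":0,"jaw":45},{"tx":0,"ty":0.001,"tz":-0.122,"wx":0,"wy":0,"wz":0,"jaw":45},{"tx":0,"ty":0.001,"tz":-0.122,"wx":0,"wy":0,"wz":0,"jaw":45},{"tx":0,"ty":0.001,"tz":-0.122,"wx":0,"wy":0,"wz":0,"jaw":30},{"tx":0,"ty":0.001,"tz":-0.122,"wx":0,"wy":0,"wz":0,"jaw":20},{"tx":0,"ty":0.001,"tz":-0.122,"wx":0,"wy":0,"wz":0,"jaw":10},{"tx":0,"ty":0.001,"tz":-0.122,"wx":0,"wy":0,"wz":0,"jaw":10},{"tx":0,"ty":0.001,"tz":-0.122,"wx":0,"wy":0,"wz":0,"jaw":10}], "grip_force": 40}}

```text
clock: 12.65
tcp_pos: [0.6302, 0.2663, 0.0797]
tool_rot: [0.214, 0.977, 0.001, 0.002]
ft_force: [0.1, -0.7, 6.8]
finger_gap: 0.269
grip_force: 39.8
```

>>> {"method": "servo_tool", "body": {"deltas": [{"tx":0,"ty":0,"tz":0.04,"wx":0,"wy":0,"wz":0,"jaw":10},{"tx":0,"ty":0,"tz":0.08,"wx":0,"wy":0,"wz":0,"jaw":10},{"tx":0,"ty":0,"tz":0.12,"wx":0,"wy":0,"wz":0,"jaw":10},{"tx":-0.01,"ty":-0.02,"tz":0.1375,"wx":0,"wy":0,"wz":0,"jaw":10},{"tx":-0.03,"ty":-0.06,"tz":0.1375,"wx":0,"wy":0,"wz":0,"jaw":10},{"tx":-0.05,"ty":-0.1,"tz":0.1375,"wx":0,"wy":0,"wz":0,"jaw":10},{"tx":-0.07,"ty":-0.14,"tz":0.1375,"wx":0,"wy":0,"wz":0,"jaw":10},{"tx":-0.09,"ty":-0.18,"tz":0.1375,"wx":0,"wy":0,"wz":0,"jaw":10},{"tx":-0.1005,"ty":-0.211,"tz":0.1375,"wx":0,"wy":0,"wz":0,"jaw":10},{"tx":-0.1005,"ty":-0.211,"tz":0.1375,"wx":0,"wy":0,"wz":0,"jaw":10},{"tx":-0.1005,"ty":-0.211,"tz":0.1375,"wx":0,"wy":0,"wz":0,"jaw":10},{"tx":-0.1005,"ty":-0.211,"tz":0.1375,"wx":0,"wy":0,"wz":0,"jaw":10}]}}

```text
clock: 13.85
tcp_pos: [0.5287, 0.0557, 0.2151]
tool_rot: [0.213, 0.977, 0.0, 0.0]
ft_force: [0.1, 0.4, 0.2]
finger_gap: 0.272
grip_force: 39.5
```

Run:
```python
from h import *
s=snap('side','s6.png')
cv2.imwrite('pics/c6.png',cv2.resize(s['img'][100:180,165:245],(560,560),interpolation=cv2.INTER_CUBIC))
S=get_state();p=S['tcp_pos'];print(p,S['ft_force'])
for z in(-.04,-.0797):
    u=proj(s,p+[0,0,z]);print(z,u,(u-[165,100]+.5)*7)
```

```text
[0.52866693 0.05587065 0.21496358] [-0.25545152  0.53789793  0.72070454]
-0.04 [208.1230577  130.60112797] [305.3614039  217.70789582]
-0.0797 [210.15599724 146.92877551] [319.59198065 332.00142859]
```

View pics/c6.png

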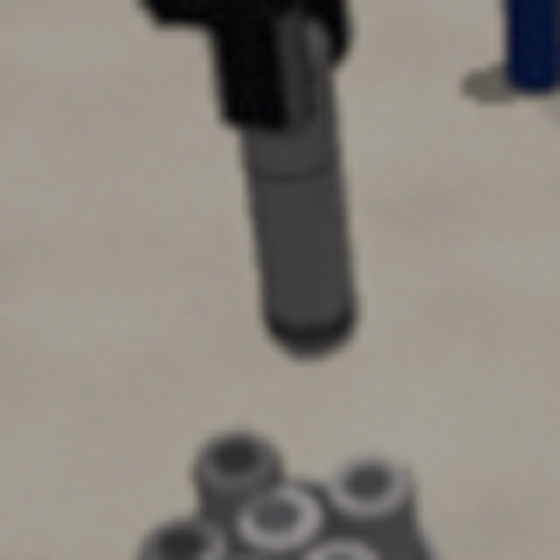

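The held foot is centred at (310,330) in the crop, about 2.6 mm to −x of the tool, as I assumed. The gap lies below it, so I'll lower it outside the gap and then push in.

>>> {"method": "servo_tool", "body": {"deltas": [{"tx":0,"ty":0,"tz":-0.02,"wx":0,"wy":0,"wz":0,"jaw":10},{"tx":0,"ty":0,"tz":-0.03,"wx":0,"wy":0,"wz":0,"jaw":10},{"tx":0,"ty":0,"tz":-0.036,"wx":0,"wy":0,"wz":0,"jaw":10},{"tx":0,"ty":0,"tz":-0.042,"wx":0,"wy":0,"wz":0,"jaw":10},{"tx":0,"ty":0,"tz":-0.048,"wx":0,"wy":0,"wz":0,"jaw":10},{"tx":0,"ty":0,"tz":-0.054,"wx":0,"wy":0,"wz":0,"jaw":10},{"tx":0,"ty":0,"tz":-0.06,"wx":0,"wy":0,"wz":0,"jaw":10},{"tx":0,"ty":0,"tz":-0.061,"wx":0,"wy":0,"wz":0,"jaw":10},{"tx":0,"ty":0,"tz":-0.061,"wx":0,"wy":0,"wz":0,"jaw":10}]}}

```text
clock: 14.8
tcp_pos: [0.528, 0.055, 0.1536]
tool_rot: [0.214, 0.977, -0.0, -0.0]
ft_force: [0.4, -0.2, 0.5]
finger_gap: 0.266
grip_force: 39.5
```

>>> {"method": "servo_tool", "body": {"deltas": [{"tx":-0.0004,"ty":-0.001,"tz":0,"wx":0,"wy":0,"wz":0,"jaw":10},{"tx":-0.0008,"ty":-0.002,"tz":0,"wx":0,"wy":0,"wz":0,"jaw":10},{"tx":-0.0012,"ty":-0.003,"tz":0,"wx":0,"wy":0,"wz":0,"jaw":10},{"tx":-0.0016,"ty":-0.004,"tz":0,"wx":0,"wy":0,"wz":0,"jaw":10},{"tx":-0.002,"ty":-0.005,"tz":0,"wx":0,"wy":0,"wz":0,"jaw":10},{"tx":-0.0024,"ty":-0.006,"tz":0,"wx":0,"wy":0,"wz":0,"jaw":10},{"tx":-0.0028,"ty":-0.007,"tz":0,"wx":0,"wy":0,"wz":0,"jaw":10},{"tx":-0.0033,"ty":-0.0082,"tz":0,"wx":0,"wy":0,"wz":0,"jaw":10},{"tx":-0.0033,"ty":-0.0082,"tz":0,"wx":0,"wy":0,"wz":0,"jaw":10},{"tx":-0.0033,"ty":-0.0082,"tz":-0.002,"wx":0,"wy":0,"wz":0,"jaw":10},{"tx":-0.0033,"ty":-0.0082,"tz":-0.005,"wx":0,"wy":0,"wz":0,"jaw":10},{"tx":-0.0033,"ty":-0.0082,"tz":-0.007,"wx":0,"wy":0,"wz":0,"jaw":10}]}}

```text
clock: 16.0
tcp_pos: [0.5247, 0.0468, 0.1464]
tool_rot: [0.214, 0.977, -0.0, -0.0]
ft_force: [-0.9, 0.1, -0.0]
finger_gap: 0.268
grip_force: 39.5
```

>>> {"method": "servo_tool", "body": {"deltas": [{"tx":0,"ty":0,"tz":-0.002,"wx":0,"wy":0,"wz":0,"jaw":10},{"tx":0,"ty":0,"tz":-0.004,"wx":0,"wy":0,"wz":0,"jaw":10},{"tx":0,"ty":0,"tz":-0.006,"wx":0,"wy":0,"wz":0,"jaw":10},{"tx":0,"ty":0,"tz":-0.008,"wx":0,"wy":0,"wz":0,"jaw":10},{"tx":0,"ty":0,"tz":-0.01,"wx":0,"wy":0,"wz":0,"jaw":10},{"tx":0,"ty":0,"tz":-0.012,"wx":0,"wy":0,"wz":0,"jaw":10},{"tx":0,"ty":0,"tz":-0.014,"wx":0,"wy":0,"wz":0,"jaw":10},{"tx":0,"ty":0,"tz":-0.014,"wx":0,"wy":0,"wz":0,"jaw":10}]}}

```text
clock: 16.8
tcp_pos: [0.5247, 0.0468, 0.1325]
tool_rot: [0.214, 0.977, -0.0, -0.0]
ft_force: [-0.0, 0.7, -0.2]
finger_gap: 0.269
grip_force: 39.5
```

>>> {"method": "servo_tool", "body": {"deltas": [{"tx":0,"ty":0,"tz":-0.003,"wx":0,"wy":0,"wz":0,"jaw":10},{"tx":0,"ty":0,"tz":-0.006,"wx":0,"wy":0,"wz":0,"jaw":10},{"tx":0,"ty":0,"tz":-0.009,"wx":0,"wy":0,"wz":0,"jaw":10},{"tx":0,"ty":0,"tz":-0.012,"wx":0,"wy":0,"wz":0,"jaw":10},{"tx":0,"ty":0,"tz":-0.015,"wx":0,"wy":0,"wz":0,"jaw":10},{"tx":0,"ty":0,"tz":-0.018,"wx":0,"wy":0,"wz":0,"jaw":10},{"tx":0,"ty":0,"tz":-0.021,"wx":0,"wy":0,"wz":0,"jaw":10},{"tx":0,"ty":0,"tz":-0.024,"wx":0,"wy":0,"wz":0,"jaw":10},{"tx":0,"ty":0,"tz":-0.027,"wx":0,"wy":0,"wz":0,"jaw":10},{"tx":0,"ty":0,"tz":-0.027,"wx":0,"wy":0,"wz":0,"jaw":10}]}}

```text
clock: 17.8
tcp_pos: [0.5246, 0.0468, 0.1053]
tool_rot: [0.214, 0.977, -0.0, -0.0]
ft_force: [-0.5, 1.4, -1.7]
finger_gap: 0.272
grip_force: 39.5
```

>>> {"method": "servo_tool", "body": {"deltas": [{"tx":0,"ty":0,"tz":0,"wx":0,"wy":0,"wz":0,"jaw":30},{"tx":0,"ty":0,"tz":0,"wx":0,"wy":0,"wz":0,"jaw":45},{"tx":0,"ty":0,"tz":0,"wx":0,"wy":0,"wz":0,"jaw":45},{"tx":0,"ty":0,"tz":0,"wx":0,"wy":0,"wz":0,"jaw":45},{"tx":0,"ty":0,"tz":0.02,"wx":0,"wy":0,"wz":0,"jaw":45},{"tx":0,"ty":0,"tz":0.04,"wx":0,"wy":0,"wz":0,"jaw":45},{"tx":-0.002,"ty":0,"tz":0.04,"wx":0,"wy":0,"wz":0,"jaw":0},{"tx":-0.002,"ty":0,"tz":0.04,"wx":0,"wy":0,"wz":0,"jaw":0},{"tx":-0.002,"ty":0,"tz":0.04,"wx":0,"wy":0,"wz":0,"jaw":0},{"tx":-0.002,"ty":0,"tz":0.04,"wx":0,"wy":0,"wz":0,"jaw":0},{"tx":-0.002,"ty":0,"tz":0.04,"wx":0,"wy":0,"wz":0,"jaw":0}]}}

```text
clock: 18.9
tcp_pos: [0.5224, 0.0468, 0.1451]
tool_rot: [0.214, 0.977, -0.0, -0.001]
ft_force: [0.1, 0.9, 0.1]
finger_gap: -0.0
grip_force: 0.0
```

>>> {"method": "servo_tool", "body": {"deltas": [{"tx":0,"ty":0,"tz":-0.015,"wx":0,"wy":0,"wz":0,"jaw":0},{"tx":0,"ty":0,"tz":-0.022,"wx":0,"wy":0,"wz":0,"jaw":0},{"tx":0,"ty":0,"tz":-0.026,"wx":0,"wy":0,"wz":0,"jaw":0},{"tx":0,"ty":0,"tz":-0.03,"wx":0,"wy":0,"wz":0,"jaw":0},{"tx":0,"ty":0,"tz":-0.034,"wx":0,"wy":0,"wz":0,"jaw":0},{"tx":0,"ty":0,"tz":-0.038,"wx":0,"wy":0,"wz":0,"jaw":0},{"tx":0,"ty":0,"tz":-0.041,"wx":0,"wy":0,"wz":0,"jaw":0},{"tx":0,"ty":0,"tz":-0.043,"wx":0,"wy":0,"wz":0,"jaw":0},{"tx":0,"ty":0,"tz":-0.044,"wx":0,"wy":0,"wz":0,"jaw":0},{"tx":0,"ty":0,"tz":-0.046,"wx":0,"wy":0,"wz":0,"jaw":0},{"tx":0,"ty":0,"tz":-0.046,"wx":0,"wy":0,"wz":0,"jaw":0}]}}

```text
clock: 20.0
tcp_pos: [0.5233, 0.0468, 0.1001]
tool_rot: [0.214, 0.977, 0.0, 0.0]
ft_force: [-0.5, 0.4, 1.4]
finger_gap: -0.004
grip_force: 0.8
```

Contact is at 0.100 m, so this one is seated too. I'll back away and check that all seven are level.

>>> {"method": "servo_tool", "body": {"deltas": [{"tx":0,"ty":0,"tz":0.04,"wx":0,"wy":0,"wz":0,"jaw":0},{"tx":0,"ty":0,"tz":0.08,"wx":0,"wy":0,"wz":0,"jaw":0},{"tx":0,"ty":0,"tz":0.12,"wx":0,"wy":0,"wz":0,"jaw":0},{"tx":-0.02,"ty":0.04,"tz":0.12,"wx":0,"wy":0,"wz":0,"jaw":0},{"tx":-0.04,"ty":0.08,"tz":0.12,"wx":0,"wy":0,"wz":0,"jaw":0},{"tx":-0.06,"ty":0.12,"tz":0.12,"wx":0,"wy":0,"wz":0,"jaw":0},{"tx":-0.08,"ty":0.16,"tz":0.12,"wx":0,"wy":0,"wz":0,"jaw":0},{"tx":-0.1,"ty":0.2,"tz":0.12,"wx":0,"wy":0,"wz":0,"jaw":0},{"tx":-0.1,"ty":0.24,"tz":0.12,"wx":0,"wy":0,"wz":0,"jaw":0},{"tx":-0.1,"ty":0.24,"tz":0.12,"wx":0,"wy":0,"wz":0,"jaw":0},{"tx":-0.1,"ty":0.24,"tz":0.12,"wx":0,"wy":0,"wz":0,"jaw":0}]}}

```text
clock: 21.1
tcp_pos: [0.4225, 0.2873, 0.2196]
tool_rot: [0.213, 0.977, -0.0, -0.0]
ft_force: [0.0, -0.3, -0.8]
finger_gap: -0.002
grip_force: 0.0
```

Run:
```python
from h import *
t=snap('top','t7.png');s=snap('side','s7.png')
c=lambda i,x,y,w:cv2.resize(i[y:y+w,x:x+w],(400,400),interpolation=cv2.INTER_CUBIC)
cv2.imwrite('pics/c7.png',np.hstack([c(t['img'],220,215,60),c(s['img'],178,158,60)]))
print(get_state()['tcp_pos'])
```

```text
[0.4228189  0.2859468  0.21958326]
```

View pics/c7.png

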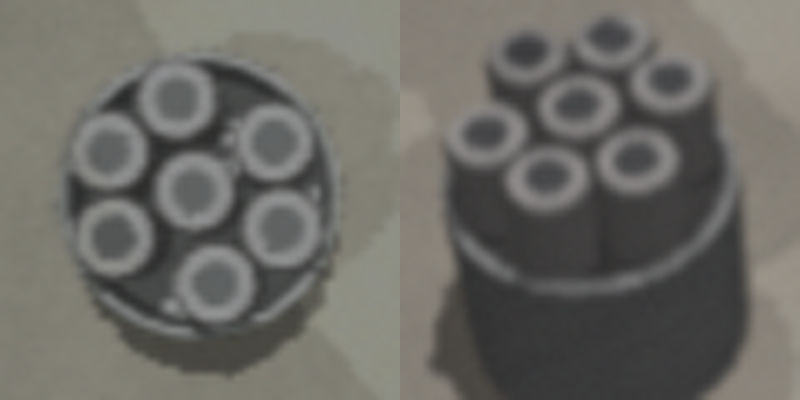

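Both views show seven tops, with nothing leaning. A quick triangulation will confirm the heights.

Run:
```python
from h import *
t=snap('top');s=snap('side')
for a,b in[((194,190),(578,105)),((110,150),(612,37)),((115,238),(527,53)),((177,98),(670,80)),((216,283),(486,133)),((282,229),(548,178)),((275,142),(637,158))]:
    p,e=tri(t,(220+a[0]*.15-.5,215+a[1]*.15-.5),s,(178+(b[0]-400)*.15-.5,158+b[1]*.15-.5));print(p.round(4),round(e,4))
```

```text
[0.5114 0.0229 0.1015] 0.0013
[0.5235 0.0472 0.1021] 0.0009
[0.4985 0.0459 0.1016] 0.0005
[0.538  0.0275 0.1016] 0.0013
[0.485  0.0169 0.1018] 0.0011
[ 0.5003 -0.0024  0.101 ] 0.0006
[ 0.5251 -0.0009  0.1023] 0.0007
```

All tops are level to within about 1 mm, so I'm handing the job in.

```bash
python3 -c "
from station import finish_job
print(finish_job())"
```

```text
the job is handed in; nothing more can be done
None
```

All seven glue sticks stand upright on the tub's floor, their tops level to within about 1 mm by triangulation; the arm never touched the tape, stapler, plate or look-alikes, and the job is handed in at about 21 s on the robot's clock.

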